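# Set the tea stove to its third heat and start it

### The arm

A 6-joint arm with a two-finger parallel gripper is mounted at the origin on the work surface. World frame = base frame: x ahead of the robot, y to its left, z up, the work surface at z = 0. Lengths are in m, angles in rad, forces in N, time in s.
With the tool pointing down it reaches from about 0.425 to 0.95 m from the base axis. Payload 3.5 kg.
Tool frame: the origin (TCP) lies between the finger pads; the fingertips stand 19 mm ahead of it and the grasp point (between the pads) is the TCP; x points along the fingers, y is the direction in which the jaws open and shut, and the axes are right-handed (so a half turn about x gives the same grasp; the last joint's range is limited). The gripper opens to 85 mm and grips with 20 to 120 N. Pads are 22 mm wide; open, the fingers measure 114 mm over their backs; the gripper's body (76 mm by 85 mm) begins 54 mm behind the grasp point. The pads swing forward as they close: fully open they stand 13 mm farther back than shut.
Start: joints at [1.11, 0.286, 1.577, -0, 1.279, -0.15], TCP at [0.206, 0.643, 0.25] pointing down, gripper open.
Joint ranges: [-2.77, 2.77], [-0.9, 2.22], [0.21, 2.48], [-1.53, 4.67], [0.24, 2.81], [-2.84, 2.84]. Speed limits (rad/s): [2.79, 2.79, 3.14, 3.14, 3.14, 3.14].

### API

Orientations are given as a 3x3 rotation matrix whose columns are the frame's x, y, z axes.
In Python, from bench import r gives the robot as it stands.
- The arm moves only by the shell command python3 -m creep 'ROWS' [FORCE]. ROWS is JSON, a list of rows, each an object with "gripper": the gripper command: -1 is shut, 1 is fully open, values between are in proportion; "delta_pos": the shift along the tool's x, y, z in m, a list of three; "angular": the turn, a rotation vector about the tool's x, y, z in rad, a list of three. A call has 1 to 20 rows; each row is the pose to reach, as a shift and turn from the pose commanded when the call began, along the tool's axes at that moment; what a row does not reach only later rows make up. A row lasts 1/8 s, in which the tool goes at most 62.5 mm and 10.7 degrees, less where a joint would pass 70% of its speed; a pose out of reach is approached as far as the arm can. A call with a gripper value outside its range is refused whole. The fingers move at their own pace and stop on an object; FORCE is the grip in N (left out, the last holds). Time passes only in rows, so rows that repeat a pose let the fingers close. It gives the time, the measured TCP pose, the force and the opening at its end, in the units of the state.
- r.get_state(): the state, without advancing time (a new reading comes with each control period).
- r.get_image(name): name is "side" or "top" or "wrist"; returns (picture, depth): 400x640x3 uint8, red, green, blue; 400x640 float32, m along the optical axis (not along the pixel's ray), 0 where there is no reading.
- r.camera_model(name): a dict with "intrinsics" (3x3 intrinsics, pixels), "world_to_cam" (4x4, takes a point from world to camera coordinates). Camera axes: x right, y down, z forward; pixel columns grow to the right and rows downward; lengths in m; the calibration is good to about 2 mm. A picture is of the moment at which its call begins: read the wrist's pose just before it. camera_model takes no time and is no camera call; for the wrist camera it gives the pose at the moment of the call.
- r.sign_off(): hands the job in, once; it reports no verdict.
The state is a dict: "t": time; "q": joint angles; "joint_velocities": joint speeds; "joint_efforts": joint torques, N m; "eef_pos": TCP position; "eef_rot": TCP orientation; "wrist_force": force on the tool from outside, world axes, zero at the start; "ft_torque": the same for the moment, N m; "opening": finger opening in m.
Only numpy, scipy, OpenCV 4.12 (cv2) and the standard library are available. Lean on these libraries where they do the work, as an engineer would, in place of code of your own. Each camera call takes 0.05 s, during which the arm holds its last target.

### The job

The tea stove is off. With the fingertips, gently push its orange heat lever along its slot, away from the red off mark, counting the clicks, and leave it resting at the third click without running past it; then press the green start button all the way down and let it come up again. Leave the kettle, cup, caddy and pitcher where they stand.

Things in the scene. Friction and masses are not known exactly. Their poses are not given: they have to be found in the camera images.
- stove: Aluminium tea stove fixed to the table, 240 (x) by 420 (y) by 60 mm high; origin at the centre of its underside, x away from the robot, y to the left, z up; turned up to 17 degrees either way. Black hob on its left (centre y +85 mm), grey control strip on its right (along y -130 mm) with the lever's slot along x.
- heat_lever (a joint): Heat lever's slide, m: 0 = off stop (near the robot), where it starts; grows along the stove's +x. Sprung notches every 0.016: clicks at 0.016, 0.032, 0.048 (third), 0.064, 0.080 (far stop). Between notches resistance rises to 5 to 8 N; past half-way the lever snaps forward by itself and centres in the next notch to about 1 mm; short of half-way it springs back.
- lever_top (a point): Centre of the top of the orange lever cap, 94 mm above the table; cap 14 mm along the slide, 36 mm across, 30 mm high (64 to 94 mm above the table; stove top 60 mm). Axes as the stove's: x is the way to push. White marks beside the slot show the clicks, a red one off. At off it is at stove x -55, y -130 mm. Only the button shares the strip.
- start_button (a joint): Travel of the start button, m: 0 up, 0.006 fully down; springs back up by itself, 5 N fully down.
- start_button_top (a point): Centre of the top of the green start button (28 mm across, in a 44 mm black collar), 82 mm above the table when up, at stove x +70 mm, y -130 mm; its collar stands 12 mm over the stove top. Press straight down.
- kettle_center (a point): Loose steel kettle standing on the hob, 140 mm across, 184 mm high with its arched handle; point on its axis 55 mm above its underside. Leave alone.
- cup_center (a point): Loose brown tea cup, 68 mm across, 45 mm high, standing on the table to the right of the stove; point half-way up its axis. Leave alone.
- caddy_mid (a point): Loose green tea caddy with steel cap, 64 mm across, 100 mm high; point half-way up its axis. Leave alone.
- pitcher_center (a point): Loose white pitcher with a side handle, 72 mm across, 75 mm high; point half-way up its axis. Leave alone.

How it is judged:
On the way, in this order (a step that is already met when the one before it is completed fails the run):
1. the lever rests at the third click (value of joint heat_lever between 0.045 and 0.051 m and velocity of joint heat_lever between -0.01 and 0.01 m/s), for 0.3 s.
2. the start button is pressed fully down (value of joint start_button above 0.0048 m), for 0.05 s.
At the end, for the whole second after the job is handed in: The lever rests in its third notch (45 to 51 mm from off), the start button is up again, and kettle, cup, caddy and pitcher stand within 15 mm of where they were (value of joint heat_lever between 0.045 and 0.051 m and velocity of joint heat_lever between -0.005 and 0.005 m/s and value of joint start_button below 0.0015 m and distance of each of kettle_center, cup_center, caddy_mid, pitcher_center from where it was at the start of the episode below 0.015 m); the robot touches nothing.
It fails at once if the lever is run past the third click (beyond 55 mm) (value of joint heat_lever above 0.055 m).
It fails at once if the start button is pressed while the lever is not at the third click (value of joint start_button above 0.003 m and not (value of joint heat_lever between 0.045 and 0.051 m)).
It fails at once if the lever is forced or squeezed, not gently pushed (over 30 N) (contact force between the fingers and heat_lever above 30 N).
It fails at once if a bystander is shoved, lifted or knocked (moved over 15 mm) (distance of any of kettle_center, cup_center, caddy_mid, pitcher_center from where it was at the start of the episode above 0.015 m).
It also fails if it takes over 56 s, if anything falls off the work surface, if the arm or the gripper's body presses on something with over 40 N, if the wrist force passes 120 N, or if a joint passes its speed limit or range.

## Working session

There is one attempt and no reset: what is moved stays moved. The work goes in short steps, Python scripts to look and compute and a shell command to move; the robot and the scene stay as the last step left them, time stands still between calls to the robot, and variables do not carry over. Pictures are saved under pics/ and viewed, and the job is handed in when it is done.

```bash
mkdir -p pics; python3 - <<'E'
from bench import r
import cv2,numpy as np
s=r.get_state();print(s['t'],s['eef_pos'],np.round(s['eef_rot'],3),s['opening'],s['wrist_force'])
for n in("top","side"):
    im,d=r.get_image(n);cv2.imwrite(f"pics/{n}0.png",im[:,:,::-1]);np.save(f"{n}d.npy",d)
    m=r.camera_model(n);print(n,m)
E
```

```text
0.0 [0.20611972 0.64212069 0.2489438 ] [[-0.001  0.306  0.952]
 [-0.002  0.952 -0.306]
 [-1.    -0.002 -0.   ]] 0.08513842108744522 [-1.67813138  0.10242884  0.57262471]
top {'intrinsics': array([[411.43429872,   0.        , 321.88246207],
       [  0.        , 411.43429872, 202.55766576],
       [  0.        ,   0.        ,   1.        ]]), 'world_to_cam': array([[-0.01659486, -0.99980835, -0.01038663,  0.00495297],
       [-0.98161044,  0.01826685, -0.19001911,  0.58510544],
       [ 0.19017242,  0.00704228, -0.98172545,  0.8867866 ],
       [ 0.        ,  0.        ,  0.        ,  1.        ]])}
side {'intrinsics': array([[487.37239042,   0.        , 308.58158006],
       [  0.        , 487.37239042, 192.52582704],
       [  0.        ,   0.        ,   1.        ]]), 'world_to_cam': array([[ 0.98507233, -0.17126337,  0.01735952, -0.5948646 ],
       [-0.07160797, -0.49939137, -0.86341216,  0.1200442 ],
       [ 0.15654007,  0.84928035, -0.50420045,  1.17573218],
       [ 0.        ,  0.        ,  0.        ,  1.        ]])}
```

View pics/top0.png

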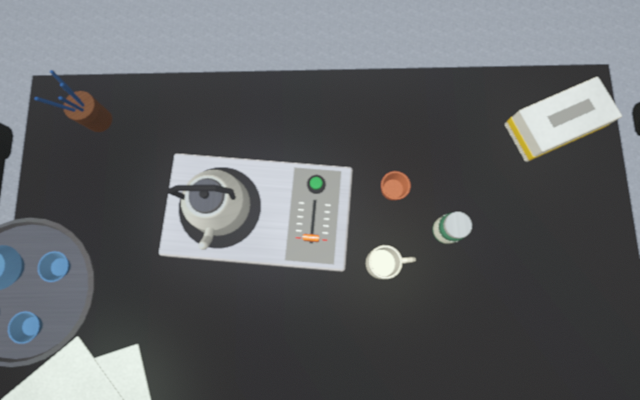

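View pics/side0.png

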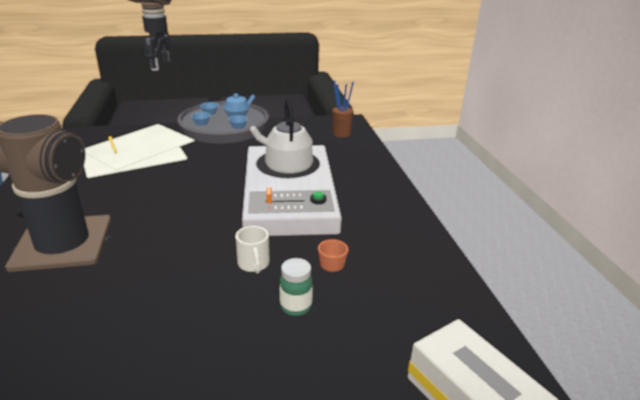

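The top view shows the stove at (160–350, 155–270), the orange lever near (311,238), the green button near (316,183), and the bystanders clear to the right. I'll enlarge the strip next.

```bash
python3 - <<'E'
import cv2
im=cv2.imread("pics/top0.png")
cv2.imwrite("pics/top0c.png",cv2.resize(im[150:280,270:370],None,fx=6,fy=4.6*6/4.6*0.75,interpolation=cv2.INTER_CUBIC))
im=cv2.imread("pics/side0.png")
cv2.imwrite("pics/side0c.png",cv2.resize(im[175:240,235:345],None,fx=7,fy=7,interpolation=cv2.INTER_CUBIC))
E
```

```text
(no output)
```

View pics/top0c.png

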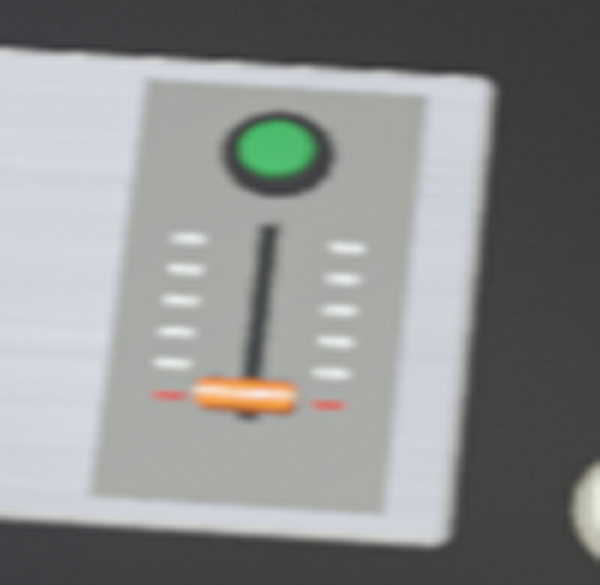

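View pics/side0c.png

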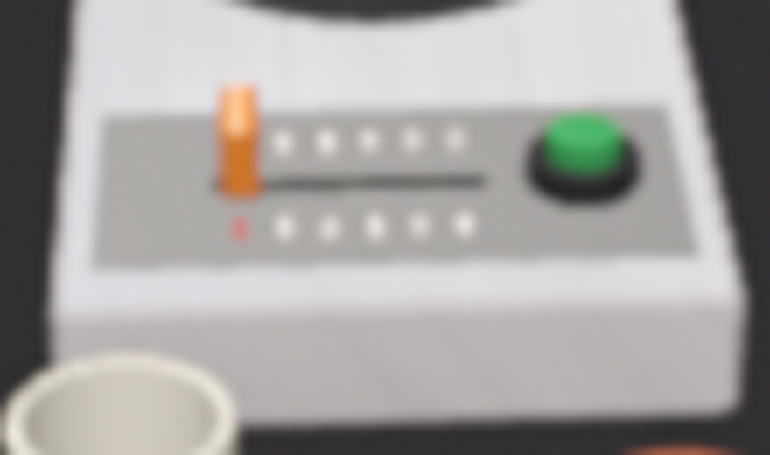

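```bash
cat > h.py <<'E'
import numpy as np
from bench import r
def ray(n,u,v,z):
    m=r.camera_model(n);K=m["intrinsics"];T=m["world_to_cam"];R=T[:3,:3];c=-R.T@T[:3,3]
    d=R.T@np.linalg.inv(K)@[u,v,1];return c+d*(z-c[2])/d[2]
E
python3 - <<'E'
from h import *
from scipy.optimize import least_squares
T=r.camera_model("top")["world_to_cam"];print("cam",-T[:3,:3].T@T[:3,3])
U=lambda a,b:(270+a/6-0.4,150+b/4.5-0.4)
# stove x,y ; crop px ; z
L=[(170,396),(173,363),(177,332),(182,300),(186,269),(190,238)]
Rr=[(330,405),(332,373),(336,342),(339,310),(343,279),(347,247)]
obs=[]
for i in range(6):
    a=ray("top",*U(*L[i]),.06);b=ray("top",*U(*Rr[i]),.06)
    obs.append((-.055+.016*i,-.13,*((a+b)/2)[:2])); 
g=ray("top",*U(277,148),.082);l=ray("top",*U(244,388),.094)
obs.append((.07,-.13,*g[:2]))
obs=np.array(obs)
def f(p):
    c,s=np.cos(p[2]),np.sin(p[2])
    return np.r_[obs[:,2]-(p[0]+c*obs[:,0]-s*obs[:,1]),obs[:,3]-(p[1]+s*obs[:,0]+c*obs[:,1])]
p=least_squares(f,[.5,.1,0]).x
print(p,np.degrees(p[2]));print(np.round(f(p)*1e3,1));print("button",g,"lever",l)
c,s=np.cos(p[2]),np.sin(p[2]);R=np.array([[c,-s],[s,c]])
print("lev",p[:2]+R@[-.055,-.13],"but",p[:2]+R@[.07,-.13])
# side
S=lambda a,b:(235+a/7-.4,175+b/7-.4)
print("side button",ray("side",*S(586,132),.082),"lever", ray("side",*S(238,108),.094))
for q in [(185,202.5)]: pass
E
```

```text
cam [ 0.40578544 -0.01198102  0.98181364]
[ 0.5704953   0.14387434 -0.10185259] -5.8357237738775325
[-0.2  0.2 -0.1  0.2  0.1  0.4 -0.6 -0.3  0.2  0.1  0.1 -0.  -0.1  0. ]
button [0.62631902 0.00746538 0.082     ] lever [0.50489676 0.02074764 0.094     ]
lev [0.50256238 0.02014028] but [0.62691457 0.0074307 ]
side button [0.62815191 0.00380853 0.082     ] lever [0.50356899 0.01819919 0.094     ]
```

```bash
python3 -m creep '[{"gripper":-1,"delta_pos":[-0.02,-0.13,0.11],"angular":[0,0,0]},{"gripper":-1,"delta_pos":[-0.02,-0.13,0.11],"angular":[0,0,0]},{"gripper":-1,"delta_pos":[-0.02,-0.13,0.11],"angular":[0,0,0]},{"gripper":-1,"delta_pos":[-0.02,-0.26,0.22],"angular":[-0.1,0,0]},{"gripper":-1,"delta_pos":[-0.02,-0.26,0.22],"angular":[-0.1,0,0]},{"gripper":-1,"delta_pos":[-0.02,-0.26,0.22],"angular":[-0.1,0,0]},{"gripper":-1,"delta_pos":[-0.02,-0.38,0.325],"angular":[-0.209,0,0]},{"gripper":-1,"delta_pos":[-0.02,-0.38,0.325],"angular":[-0.209,0,0]},{"gripper":-1,"delta_pos":[-0.02,-0.38,0.325],"angular":[-0.209,0,0]},{"gripper":-1,"delta_pos":[-0.02,-0.51,0.434],"angular":[-0.209,0,0]},{"gripper":-1,"delta_pos":[-0.02,-0.51,0.434],"angular":[-0.209,0,0]},{"gripper":-1,"delta_pos":[-0.02,-0.51,0.434],"angular":[-0.209,0,0]},{"gripper":-1,"delta_pos":[-0.02,-0.51,0.434],"angular":[-0.209,0,0]},{"gripper":-1,"delta_pos":[-0.02,-0.51,0.434],"angular":[-0.209,0,0]}]'
cat > st.py <<'E'
from h import *
s=r.get_state();p=np.array(s['eef_pos']);p0=np.array([.5705,.1439]);a=-.10185;c,sn=np.cos(a),np.sin(a)
R=np.array([[c,-sn],[sn,c]])
print("t",round(s['t'],2),"pos",np.round(p,4),"stove mm",np.round(R.T@(p[:2]-p0)*1e3,1),"z",round(p[2]*1e3,1),"F stove",np.round(R.T@s['wrist_force'][:2],2),round(s['wrist_force'][2],2),"op",round(s['opening'],4))
print(np.round(s['eef_rot'],3).tolist(),"want z",c,sn)
E
python3 st.py
```

```text
t: 1.85
eef_pos: [0.4632, 0.0248, 0.2698]
eef_rot: [[-0.001, 0.102, 0.995], [0.001, 0.995, -0.102], [-1.0, 0.001, -0.001]]
wrist_force: [0.3, 0.2, -0.3]
opening: 0.0002
t 1.85 pos [0.4632 0.0248 0.2698] stove mm [ -94.7 -129.4] z 269.8 F stove [0.24 0.2 ] -0.25 op 0.0002
[[-0.001, 0.102, 0.995], [0.001, 0.995, -0.102], [-1.0, 0.001, -0.001]] want z 0.9948177708621883 -0.10167400246270829
```

```bash
python3 -m creep '[{"gripper":-1,"delta_pos":[0.06,0,0],"angular":[0,0,0]},{"gripper":-1,"delta_pos":[0.12,0,0],"angular":[0,0,0]},{"gripper":-1,"delta_pos":[0.15,0,0],"angular":[0,0,0]},{"gripper":-1,"delta_pos":[0.165,0,0],"angular":[0,0,0]},{"gripper":-1,"delta_pos":[0.179,0,0],"angular":[0,0,0]},{"gripper":-1,"delta_pos":[0.179,0,0],"angular":[0,0,0]},{"gripper":-1,"delta_pos":[0.179,0,0],"angular":[0,0,0]}]'
python3 st.py; python3 - <<'E'
from bench import r
import cv2
a,_=r.get_image("side");b,_=r.get_image("top")
a=cv2.resize(a[150:240,235:345],None,fx=5,fy=5,interpolation=cv2.INTER_CUBIC)[:,:400]
b=cv2.resize(b[150:280,270:370],None,fx=4,fy=3.462,interpolation=cv2.INTER_CUBIC)
cv2.imwrite("pics/c1.png",cv2.hconcat([a,b[:450]])[:,:,::-1])
E
```

```text
t: 2.72
eef_pos: [0.4646, 0.0243, 0.0926]
eef_rot: [[0.002, 0.101, 0.995], [-0.0, 0.995, -0.101], [-1.0, -0.0, 0.002]]
wrist_force: [0.6, -0.2, -0.1]
opening: -0.0002
t 2.73 pos [0.4646 0.0243 0.0926] stove mm [ -93.2 -129.8] z 92.6 F stove [ 0.61 -0.1 ] -0.05 op -0.0002
[[0.002, 0.101, 0.995], [-0.0, 0.995, -0.101], [-1.0, -0.0, 0.002]] want z 0.9948177708621883 -0.10167400246270829
```

View pics/c1.png

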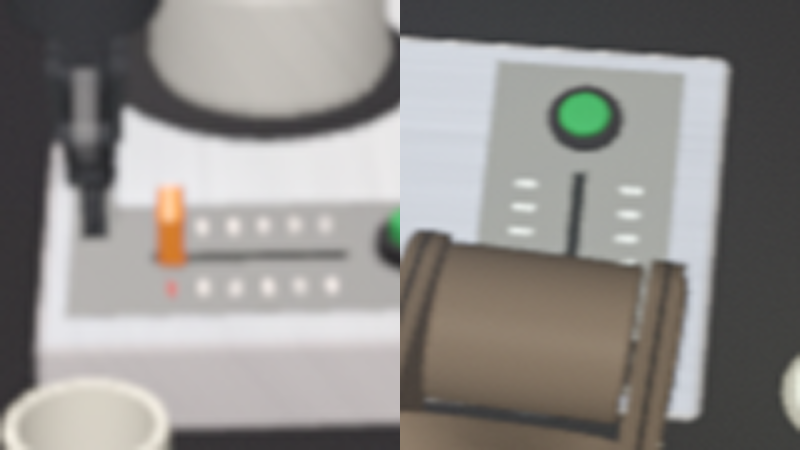

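The lever is at off. The shut fingers are behind it at side-crop (93,237), with the lever at (172,230), and they are clear of everything. I'll approach until they touch.

```bash
python3 -m creep '[{"gripper":-1,"delta_pos":[0,0,0.006],"angular":[0,0,0]},{"gripper":-1,"delta_pos":[0,0,0.012],"angular":[0,0,0]},{"gripper":-1,"delta_pos":[0,0,0.015],"angular":[0,0,0]},{"gripper":-1,"delta_pos":[0,0,0.017],"angular":[0,0,0]},{"gripper":-1,"delta_pos":[0,0,0.017],"angular":[0,0,0]}]'
python3 st.py; python3 -m creep '[{"gripper":-1,"delta_pos":[0,0,0.001],"angular":[0,0,0]},{"gripper":-1,"delta_pos":[0,0,0.002],"angular":[0,0,0]},{"gripper":-1,"delta_pos":[0,0,0.003],"angular":[0,0,0]},{"gripper":-1,"delta_pos":[0,0,0.003],"angular":[0,0,0]}]'; python3 st.py
```

```text
t: 3.45
eef_pos: [0.4806, 0.0226, 0.0912]
eef_rot: [[-0.0, 0.102, 0.995], [0.0, 0.995, -0.102], [-1.0, 0.0, -0.0]]
wrist_force: [0.2, 0.1, 0.3]
opening: -0.0003
t 3.45 pos [0.4806 0.0226 0.0912] stove mm [ -77.1 -129.8] z 91.2 F stove [0.2  0.15] 0.25 op -0.0003
[[-0.0, 0.102, 0.995], [0.0, 0.995, -0.102], [-1.0, 0.0, -0.0]] want z 0.9948177708621883 -0.10167400246270829
t: 3.95
eef_pos: [0.4836, 0.0223, 0.0914]
eef_rot: [[0.0, 0.102, 0.995], [-0.0, 0.995, -0.102], [-1.0, -0.0, 0.0]]
wrist_force: [-0.3, -0.2, -0.7]
opening: 0.0
t 3.95 pos [0.4836 0.0223 0.0914] stove mm [ -74.1 -129.8] z 91.4 F stove [-0.29 -0.22] -0.73 op 0.0
[[0.0, 0.102, 0.995], [-0.0, 0.995, -0.102], [-1.0, -0.0, 0.0]] want z 0.9948177708621883 -0.10167400246270829
```

```bash
for i in 1; do python3 -m creep '[{"gripper":-1,"delta_pos":[0,0,0.001],"angular":[0,0,0]},{"gripper":-1,"delta_pos":[0,0,0.002],"angular":[0,0,0]},{"gripper":-1,"delta_pos":[0,0,0.002],"angular":[0,0,0]}]'>/dev/null; done; python3 st.py|head -1;python3 -m creep '[{"gripper":-1,"delta_pos":[0,0,0.001],"angular":[0,0,0]},{"gripper":-1,"delta_pos":[0,0,0.002],"angular":[0,0,0]},{"gripper":-1,"delta_pos":[0,0,0.002],"angular":[0,0,0]}]'>/dev/null;  python3 st.py|head -1;python3 -m creep '[{"gripper":-1,"delta_pos":[0,0,0.001],"angular":[0,0,0]},{"gripper":-1,"delta_pos":[0,0,0.002],"angular":[0,0,0]},{"gripper":-1,"delta_pos":[0,0,0.002],"angular":[0,0,0]}]'>/dev/null;  python3 st.py|head -1
```

```text
t 4.33 pos [0.4852 0.0222 0.0912] stove mm [ -72.5 -129.7] z 91.2 F stove [-1.29  0.86] 1.78 op 0.0001
t 4.7 pos [0.487  0.022  0.0912] stove mm [ -70.7 -129.8] z 91.2 F stove [-4.48  0.62] 2.91 op -0.0002
t 5.08 pos [0.4891 0.0218 0.0912] stove mm [ -68.6 -129.7] z 91.2 F stove [-5.12  0.12] 4.06 op 0.0001
```

```bash
python3 -m creep '[{"gripper":-1,"delta_pos":[0,0,0.001],"angular":[0,0,0]},{"gripper":-1,"delta_pos":[0,0,0.002],"angular":[0,0,0]},{"gripper":-1,"delta_pos":[0,0,0.002],"angular":[0,0,0]}]'>/dev/null; python3 st.py|head -1;python3 -m creep '[{"gripper":-1,"delta_pos":[0,0,0.001],"angular":[0,0,0]},{"gripper":-1,"delta_pos":[0,0,0.001],"angular":[0,0,0]}]'>/dev/null;  python3 st.py|head -1;python3 -m creep '[{"gripper":-1,"delta_pos":[0,0,0.001],"angular":[0,0,0]},{"gripper":-1,"delta_pos":[0,0,0.001],"angular":[0,0,0]}]'>/dev/null;  python3 st.py|head -1
```

```text
t 5.45 pos [0.4922 0.0214 0.0913] stove mm [ -65.5 -129.8] z 91.3 F stove [-0.8   0.94] -0.63 op 0.0001
t 5.7 pos [0.4934 0.0212 0.0917] stove mm [ -64.2 -129.9] z 91.7 F stove [-0.05 -0.83] 1.12 op -0.0
t 5.95 pos [0.4938 0.0212 0.0915] stove mm [ -63.8 -129.8] z 91.5 F stove [-0.03  0.42] -1.66 op -0.0002
```

The force dropped to zero, which is the first click. I'll confirm it by image.

```bash
cat > look.py <<'E'
import sys,cv2
from bench import r
a,_=r.get_image("side")
cv2.imwrite(sys.argv[1],cv2.resize(a[175:240,235:345],None,fx=7,fy=7,interpolation=cv2.INTER_CUBIC)[:,:,::-1])
E
python3 look.py pics/k1.png
```

```text
(no output)
```

View pics/k1.png

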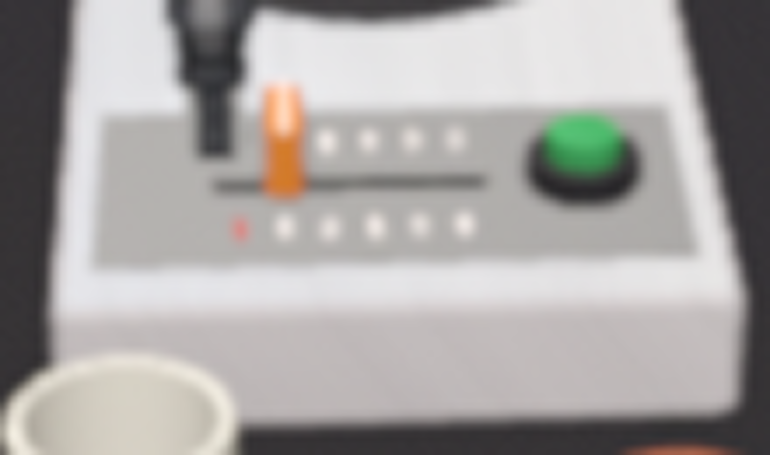

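The lever (crop x≈283) stands at the first white mark (285), with a gap to the fingers behind it. Next is the second click.

```bash
python3 -m creep '[{"gripper":-1,"delta_pos":[0,0,0.003],"angular":[0,0,0]},{"gripper":-1,"delta_pos":[0,0,0.006],"angular":[0,0,0]},{"gripper":-1,"delta_pos":[0,0,0.008],"angular":[0,0,0]},{"gripper":-1,"delta_pos":[0,0,0.009],"angular":[0,0,0]},{"gripper":-1,"delta_pos":[0,0,0.010],"angular":[0,0,0]},{"gripper":-1,"delta_pos":[0,0,0.010],"angular":[0,0,0]}]'>/dev/null; python3 st.py|head -1;python3 -m creep '[{"gripper":-1,"delta_pos":[0,0,0.001],"angular":[0,0,0]},{"gripper":-1,"delta_pos":[0,0,0.002],"angular":[0,0,0]},{"gripper":-1,"delta_pos":[0,0,0.002],"angular":[0,0,0]}]'>/dev/null;  python3 st.py|head -1;python3 -m creep '[{"gripper":-1,"delta_pos":[0,0,0.001],"angular":[0,0,0]},{"gripper":-1,"delta_pos":[0,0,0.002],"angular":[0,0,0]},{"gripper":-1,"delta_pos":[0,0,0.002],"angular":[0,0,0]}]'>/dev/null;  python3 st.py|head -1
```

```text
t 6.75 pos [0.5028 0.0204 0.0911] stove mm [ -54.8 -129.7] z 91.1 F stove [-3.67 -0.23] 2.41 op -0.0001
t 7.12 pos [0.5049 0.0202 0.0911] stove mm [ -52.7 -129.7] z 91.1 F stove [-5.56  0.14] 1.92 op 0.0001
t 7.5 pos [0.508  0.0199 0.0912] stove mm [ -49.6 -129.7] z 91.2 F stove [-1.21 -0.49] -0.38 op -0.0003
```

```bash
python3 -m creep '[{"gripper":-1,"delta_pos":[0,0,0.001],"angular":[0,0,0]},{"gripper":-1,"delta_pos":[0,0,0.001],"angular":[0,0,0]},{"gripper":-1,"delta_pos":[0,0,0.001],"angular":[0,0,0]}]'>/dev/null;  python3 st.py|head -1; python3 look.py pics/k2.png
```

```text
t 7.88 pos [0.509  0.0197 0.0917] stove mm [ -48.6 -129.8] z 91.7 F stove [-0.2  -0.56] -0.37 op -0.0
```

View pics/k2.png

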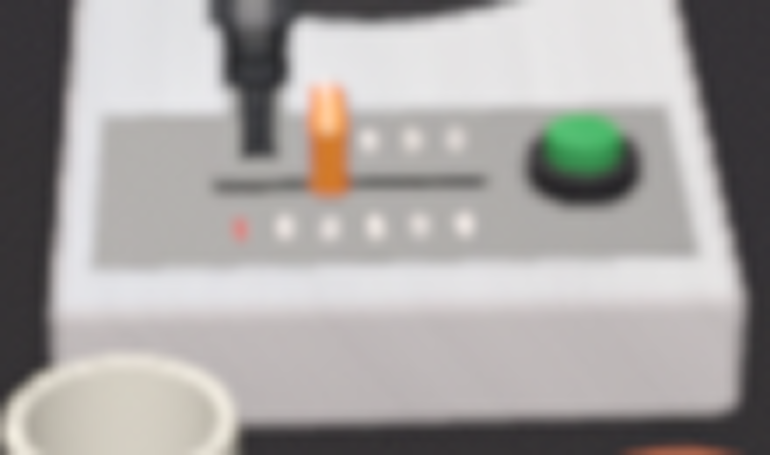

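The lever is at the second mark (x≈329). For the third click I'll push the same way, in finer steps towards TCP ≈ -33.5 mm.

```bash
python3 -m creep '[{"gripper":-1,"delta_pos":[0,0,0.003],"angular":[0,0,0]},{"gripper":-1,"delta_pos":[0,0,0.006],"angular":[0,0,0]},{"gripper":-1,"delta_pos":[0,0,0.008],"angular":[0,0,0]},{"gripper":-1,"delta_pos":[0,0,0.009],"angular":[0,0,0]},{"gripper":-1,"delta_pos":[0,0,0.010],"angular":[0,0,0]},{"gripper":-1,"delta_pos":[0,0,0.011],"angular":[0,0,0]},{"gripper":-1,"delta_pos":[0,0,0.012],"angular":[0,0,0]},{"gripper":-1,"delta_pos":[0,0,0.012],"angular":[0,0,0]}]'>/dev/null; python3 st.py|head -1;python3 -m creep '[{"gripper":-1,"delta_pos":[0,0,0.001],"angular":[0,0,0]},{"gripper":-1,"delta_pos":[0,0,0.002],"angular":[0,0,0]},{"gripper":-1,"delta_pos":[0,0,0.002],"angular":[0,0,0]}]'>/dev/null;  python3 st.py|head -1
```

```text
t 8.93 pos [0.5197 0.0187 0.0911] stove mm [ -37.8 -129.7] z 91.1 F stove [-4.39 -1.07] 4.31 op 0.0001
t 9.3 pos [0.5221 0.0184 0.0911] stove mm [ -35.4 -129.7] z 91.1 F stove [-3.62  0.31] 2.11 op 0.0002
```

```bash
python3 -m creep '[{"gripper":-1,"delta_pos":[0,0,0.0007],"angular":[0,0,0]},{"gripper":-1,"delta_pos":[0,0,0.0015],"angular":[0,0,0]},{"gripper":-1,"delta_pos":[0,0,0.002],"angular":[0,0,0]},{"gripper":-1,"delta_pos":[0,0,0.002],"angular":[0,0,0]}]'>/dev/null;  python3 st.py|head -1; python3 look.py pics/k3.png
```

```text
t 9.8 pos [0.5252 0.018  0.0918] stove mm [ -32.2 -129.8] z 91.8 F stove [-0.41  0.13] -0.66 op -0.0
```

View pics/k3.png

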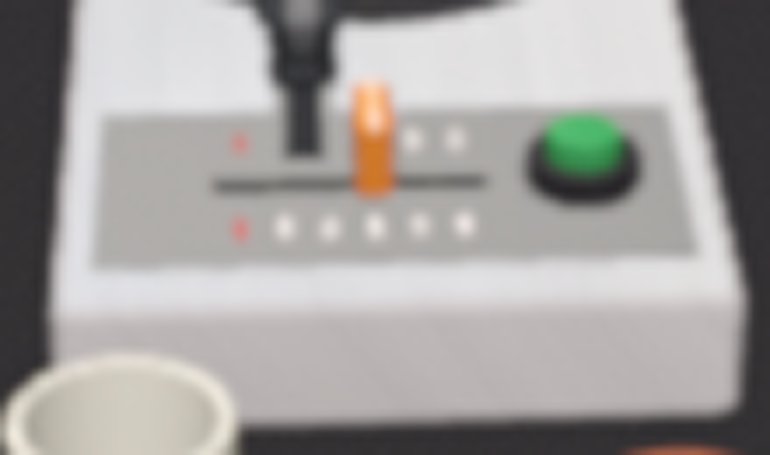

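The lever is at the third mark (x≈373 against mark 374), and the fingers are free of it. I'll back off, rise, and go over the button.

```bash
python3 -m creep '[{"gripper":-1,"delta_pos":[0,0,-0.012],"angular":[0,0,0]},{"gripper":-1,"delta_pos":[0,0,-0.012],"angular":[0,0,0]},{"gripper":-1,"delta_pos":[-0.03,0,-0.012],"angular":[0,0,0]},{"gripper":-1,"delta_pos":[-0.07,0,-0.012],"angular":[0,0,0]},{"gripper":-1,"delta_pos":[-0.07,0,-0.012],"angular":[0,0,0]},{"gripper":-1,"delta_pos":[-0.07,0,0.04],"angular":[0,0,0]},{"gripper":-1,"delta_pos":[-0.07,0,0.08],"angular":[0,0,0]},{"gripper":-1,"delta_pos":[-0.07,0,0.102],"angular":[0,0,0]},{"gripper":-1,"delta_pos":[-0.07,0,0.102],"angular":[0,0,0]},{"gripper":-1,"delta_pos":[-0.05,0,0.102],"angular":[0,0,0]},{"gripper":-1,"delta_pos":[-0.03,0,0.102],"angular":[0,0,0]},{"gripper":-1,"delta_pos":[-0.03,0,0.102],"angular":[0,0,0]}]'>/dev/null;python3 st.py;python3 - <<'E'
from bench import r
import cv2
a,_=r.get_image("side")
cv2.imwrite("pics/b1.png",cv2.resize(a[140:240,235:345],None,fx=6,fy=6,interpolation=cv2.INTER_CUBIC)[:,:,::-1])
E
```

```text
t 11.35 pos [0.6229 0.0083 0.1174] stove mm [  65.9 -129.6] z 117.4 F stove [-0.76  1.1 ] -0.15 op 0.0002
[[-0.007, 0.102, 0.995], [0.001, 0.995, -0.102], [-1.0, 0.0, -0.007]] want z 0.9948177708621883 -0.10167400246270829
```

View pics/b1.png

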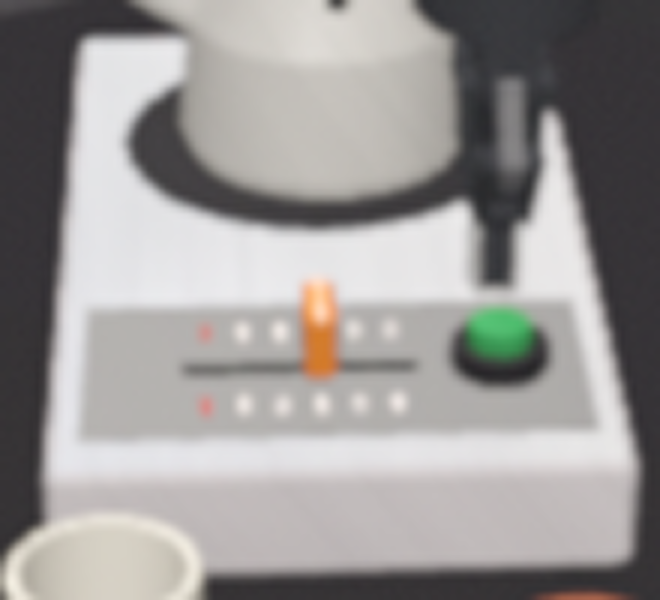

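The fingers are over the green button (498,335), and the lever is still at mark three (320). Now I'll descend, watching the force.

```bash
python3 -m creep '[{"gripper":-1,"delta_pos":[0,0,0],"angular":[0,0,0]},{"gripper":-1,"delta_pos":[0.005,0,0],"angular":[0,0,0]},{"gripper":-1,"delta_pos":[0.012,0,0],"angular":[0,0,0]},{"gripper":-1,"delta_pos":[0.016,0,0],"angular":[0,0,0]},{"gripper":-1,"delta_pos":[0.016,0,0],"angular":[0,0,0]}]'>/dev/null;python3 st.py;python3 -m creep '[{"gripper":-1,"delta_pos":[0.002,0,0],"angular":[0,0,0]},{"gripper":-1,"delta_pos":[0.003,0,0],"angular":[0,0,0]},{"gripper":-1,"delta_pos":[0.003,0,0],"angular":[0,0,0]}]'>/dev/null;python3 st.py|head -1
```

```text
t 12.03 pos [0.6254 0.0079 0.1046] stove mm [  68.4 -129.8] z 104.6 F stove [-0.24 -0.36] 0.37 op 0.0
[[-0.001, 0.102, 0.995], [0.0, 0.995, -0.102], [-1.0, 0.0, -0.001]] want z 0.9948177708621883 -0.10167400246270829
t 12.4 pos [0.6258 0.0078 0.1023] stove mm [  68.9 -129.8] z 102.3 F stove [-0.47  0.41] 0.27 op 0.0001
```

```bash
python3 -m creep '[{"gripper":-1,"delta_pos":[0.001,0,0],"angular":[0,0,0]},{"gripper":-1,"delta_pos":[0.002,0,0],"angular":[0,0,0]},{"gripper":-1,"delta_pos":[0.003,0,0],"angular":[0,0,0]},{"gripper":-1,"delta_pos":[0.003,0,0],"angular":[0,0,0]}]'>/dev/null;python3 st.py|head -1;python3 -m creep '[{"gripper":-1,"delta_pos":[0.001,0,0],"angular":[0,0,0]},{"gripper":-1,"delta_pos":[0.002,0,0],"angular":[0,0,0]},{"gripper":-1,"delta_pos":[0.003,0,0],"angular":[0,0,0]},{"gripper":-1,"delta_pos":[0.003,0,0],"angular":[0,0,0]}]'>/dev/null;python3 st.py|head -1
```

```text
t 12.9 pos [0.6259 0.0078 0.0996] stove mm [  69.  -129.8] z 99.6 F stove [-1.28 -0.55] 1.9 op 0.0002
t 13.4 pos [0.6259 0.0078 0.0966] stove mm [  69.  -129.8] z 96.6 F stove [-1.97 -0.25] 3.78 op 0.0001
```

```bash
python3 -m creep '[{"gripper":-1,"delta_pos":[0.001,0,0],"angular":[0,0,0]},{"gripper":-1,"delta_pos":[0.002,0,0],"angular":[0,0,0]},{"gripper":-1,"delta_pos":[0.002,0,0],"angular":[0,0,0]},{"gripper":-1,"delta_pos":[0.002,0,0],"angular":[0,0,0]}]'>/dev/null;python3 st.py|head -1;python3 -m creep '[{"gripper":-1,"delta_pos":[0.001,0,0],"angular":[0,0,0]},{"gripper":-1,"delta_pos":[0.001,0,0],"angular":[0,0,0]},{"gripper":-1,"delta_pos":[0.001,0,0],"angular":[0,0,0]}]'>/dev/null;python3 st.py|head -1
```

```text
t 13.9 pos [0.6259 0.0078 0.095 ] stove mm [  69.  -129.8] z 95.0 F stove [-3.31  0.61] 6.29 op 0.0001
t 14.28 pos [0.626  0.0078 0.095 ] stove mm [  69.  -129.8] z 95.0 F stove [-4.45 -0.17] 10.66 op 0.0003
```

The button is at its bottom stop: z is held at 95.0 mm while the force rises to 10.7 N. I'll release, retreat and check.

```bash
python3 -m creep '[{"gripper":-1,"delta_pos":[0,0,0],"angular":[0,0,0]},{"gripper":-1,"delta_pos":[-0.01,0,0],"angular":[0,0,0]},{"gripper":-1,"delta_pos":[-0.03,0,0],"angular":[0,0,0]},{"gripper":-1,"delta_pos":[-0.08,0,0],"angular":[0,0,0]},{"gripper":-1,"delta_pos":[-0.12,0,0],"angular":[0,0,0]},{"gripper":-1,"delta_pos":[-0.15,0,0],"angular":[0,0,0]},{"gripper":-1,"delta_pos":[-0.15,0,0],"angular":[0,0,0]},{"gripper":-1,"delta_pos":[-0.15,0,0],"angular":[0,0,0]},{"gripper":-1,"delta_pos":[-0.15,0,0],"angular":[0,0,0]}]'>/dev/null;python3 st.py|head -1; python3 look.py pics/f1.png; python3 - <<'E'
from bench import r
import cv2
a,_=r.get_image("side");cv2.imwrite("pics/f2.png",a[:,:,::-1])
E
```

```text
t 15.4 pos [0.6248 0.0079 0.2409] stove mm [  67.8 -129.8] z 240.9 F stove [0.64 0.2 ] -0.03 op 0.0003
```

View pics/f1.png

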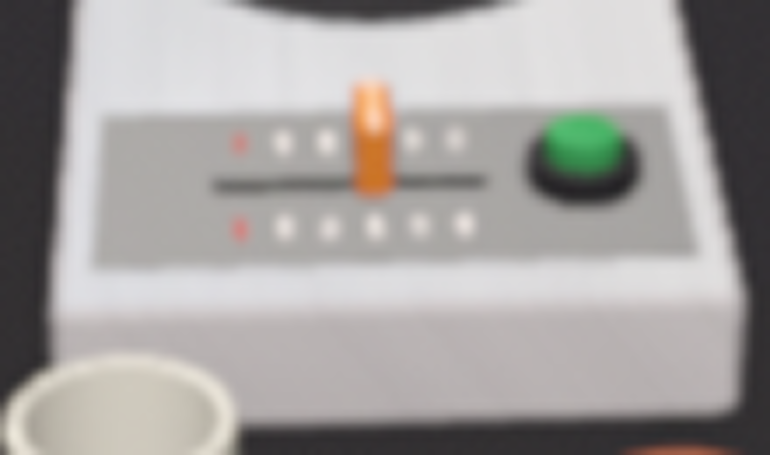

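View pics/f2.png

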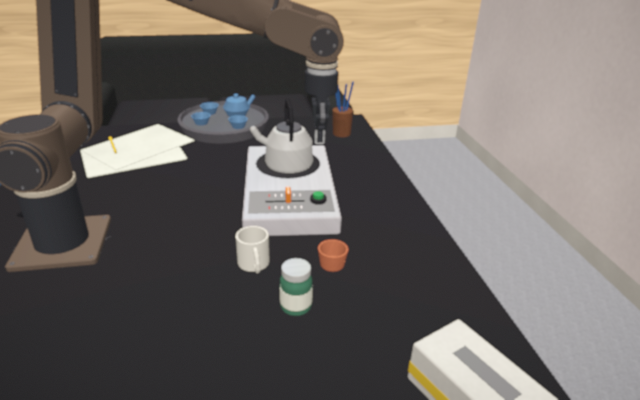

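The lever is at mark three (crop x≈372), the button is up exactly as at the start (586,140), and the kettle, cup, caddy and pitcher have not moved. The arm is clear.

```bash
python3 -c "
from bench import r
print(r.sign_off())"
```

```text
the job is handed in; nothing more can be done
None
```

I pushed the heat lever with the shut fingertips through three separate clicks. The push force read at about 6 N at most, and I confirmed each click by the force drop and a side picture. I then pressed the start button to its bottom stop: the tool held at z = 95.0 mm while the force rose to about 11 N. After that I released it, backed the arm away and handed the job in at about 15.5 s.

The last picture shows the lever at the third white mark and the button up as at the start. The kettle, cup, caddy and pitcher look to be in their original places, and the wrist force is about zero. No check failed or disagreed. I judged the lever, button and bystander positions by eye from the pictures, because their values cannot be read directly.

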